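# Unscrew the cap of a leaning amber bottle and park it in the tray

### The job

Open the amber bottle that leans in the bench stand: unscrew its white cap turn by turn until the threads are free, lift it away, and set it down flat, open side down, in the steel tray without dropping it. Leave the tip box, the beaker, the reagent bottle and the refractometer where they are.

Things in the scene. Friction and masses are not known exactly. Their poses are not given: they have to be found in the camera images.
- cap: White ribbed screw cap, diameter 60 mm, height 32 mm (closed top 8 mm, hollow skirt 24 mm deep), 40 to 85 g. Origin: centre of its open lower rim; z: the screw axis, out through the top. Right-hand thread: anticlockwise seen from above undoes it, it rises 8 mm a turn. Home at the start; free after about 1.4 turns (8.6 rad), not to be pulled off before. Stays where it is left.
- mouth (a point): Centre of the rim of the amber bottle's mouth, some 183 mm above the worktop; z: the bottle's axis, out of the mouth, leaning 30 degrees from vertical, roughly towards the robot. The cap, home, reaches from 24 mm below this point to 8 mm above it along z and has about 2 mm of axial and 1.5 mm of side play; once free, its skirt leaves the neck about 14 mm further along z.
- bottle_stand: Grey metal stand, fixed on the worktop (base plate 142 x 116 mm), with the amber glass bottle clamped in it immovably. Origin: underside of the stand, z up; the bottle leans towards its -x. Bottle: 80 mm across, 165 mm from underside to rim, neck 43 mm (51 mm over the thread), 10 mm of neck free below the cap, then the shoulder; a star knob on the stand's collar at its +y side.
- tray: Shallow bright steel tray, 150 mm (its x) by 165 mm (its y), rolled rim 22 mm high, floor 2 mm thick, fixed on the worktop. Origin: centre of its underside; z up. It stands to the left or to the right of the bottle, the tip box on the other side.
- tip_box: Blue pipette tip box with a clear lid, 87 x 120 x 105 mm, loose; to be left alone. Origin: centre of its underside.
- beaker: Glass beaker, 75 mm across, 95 mm high, loose; to be left alone. Origin: centre of its underside.
- reagent_bottle: White reagent bottle with a blue cap, 57 mm across, 102 mm high, loose, behind the stand; to be left alone (not the bottle to be opened). Origin: centre of its underside.
- refractometer: Tube-shaped refractometer lying on its side, 163 mm long, 35 mm across, loose; to be left alone. Origin: under its middle.
There are look-alikes about, which are no part of the job. What is meant by the cap is not pink or purple, and is the smaller of those in its own colour.

How it is judged:
By the outcome, as a careful person would: the job done as asked, in the order asked, and still so for the second after the job is handed in, with the robot touching nothing.
It also fails if it takes over 72 s, if anything falls off the work surface, if the arm or the gripper's body presses on something with over 40 N, if the wrist force passes 120 N, or if a joint passes its speed limit or range.

### The arm

A 6-joint arm with a two-finger parallel gripper is mounted at the origin on a cart in front of the work surface, level with it; the furniture and walls round the work are solid. World frame = base frame: x ahead of the robot, y to its left, z up, the work surface at z = 0. Lengths are in mm, angles in rad, forces in N, time in s.
With the tool pointing down it reaches from about 400 to 925 mm from the base axis. Payload 12.5 kg.
Tool frame: the origin (TCP) lies between the finger pads; the fingertips stand 19 mm ahead of it and the grasp point (between the pads) is the TCP (env.nose_length is the distance from the TCP to the fingertips, in mm); z points along the fingers, y is the line along which they close (so a half turn about z gives the same grasp; the last joint's range is limited). The gripper opens to 95 mm and grips with 3 to 60 N. Pads are 20 mm wide; open, the fingers measure 119 mm over their backs; the gripper's body (75 mm by 180 mm) begins 59 mm behind the grasp point.
Start: joints at [1.065, 0.491, 1.559, -0, 1.092, -0.106], TCP at [243.256, 575.735, 233.661] pointing down, gripper open.
Joint ranges: [-3.1, 3.1], [-0.84, 2.19], [0.05, 2.79], [-1.13, 4.28], [0.06, 2.93], [-2.69, 2.69]. Speed limits (rad/s): [2.22, 2.22, 2.79, 3.14, 3.14, 3.14].

### API

Orientations are given as [roll, pitch, yaw] about the fixed x, y, z axes, in that order (R = Rz(yaw) Ry(pitch) Rx(roll)).
In Python, from cell import env gives the robot as it stands. The module is installed in compiled form; this text tells all that it offers.
- The arm moves only by the tool drive_tool, never from a script. Its argument "rows" is a list that holds one entry, the list of rows, each a list of 7 numbers: the shift along the tool's x, y, z scaled (see below), then the turn, a rotation vector about the tool's x, y, z scaled (see below), then the opening, from 0 (shut) to 1 (fully open). In form: [[[tx, ty, tz, ax, ay, az, jaw], ...]]. A call has 1 to 5 rows; each row shifts and turns the commanded pose from where the row before left it, along the tool's axes as they then stand; what a row does not reach is not made up. The controller multiplies each number of a shift by 250 mm and each number of a turn by 180 degrees. A row lasts 1/8 s, in which the tool goes at most 62.5 mm and 10.7 degrees, less where a joint would pass 70% of its speed; a pose out of reach is approached as far as the arm can. A call with a number of a shift or a turn outside -1 to 1 is refused whole. A call with a gripper value outside its range is refused whole. The fingers move at their own pace and stop on an object; the grip force is fixed at half the most. Time passes only in rows, so rows that do not move let the fingers close. It gives the time, the measured TCP pose, the force, the opening and the grip force at its end, in the units of the state.
- env.state(): the state, without advancing time (a new reading comes with each control period).
- env.read_camera(name): name is "scene" or "top" or "wrist"; returns a dict with "color" (384x512x3 uint8, blue, green, red), "camera_matrix" (3x3 intrinsics, pixels), "k1" (the pictures are not rectified: a ray, as slopes to the right and down, at radius r is drawn at 1 + k1 r^2 times it, then the intrinsics apply), "pose" (4x4, takes a point from camera to world coordinates). Camera axes: x right, y up, looking along -z (the intrinsics and any distortion apply to the point x, -y, -z); pixel columns grow to the right and rows downward; lengths in mm; the calibration is good to about 2 mm. A picture is of the moment at which its call begins. There is no depth.
- env.job_done(): hands the job in; it is judged then, once.
Trained networks look in a picture, given as the dict that the camera call returned (one of the last four; its "shot" number tells which), for a name from the list of things; names that differ only in an ending like _2 or _b are one class to them, and where a whole thing is asked for, a point or a joint stands for the part that bears it (a point fixed in the world has none). Each returns a list of dicts, best first, with "score" (0 to 1); they miss things now and then, are a little off and sometimes report something else, mostly with a low value. They report only what shows in the picture. A call takes as long as a camera call. They do not tell look-alikes from the thing itself.
- env.search_frame(name, picture): "at" ([x, y, z] in mm, in the coordinates of the camera as it stood for that picture, good to about 4 mm: the middle of the surface that is visible of it).
- env.place_of(name, picture): "at" ([x, y, z] in mm, in the coordinates of the camera as it stood for that picture, good to about 4 mm: a listed point, or the origin of a listed thing).
The state is a dict: "t": time; "joints": joint angles; "qvel": joint speeds; "tau": joint torques, N m; "eef_pos": TCP position; "tcp_rot": TCP orientation; "ft_force": force on the tool from outside, world axes, zero at the start; "moment": the same for the moment, N m; "opening": opening from 0.0 (shut) to 1.0 (fully open); "grip_force": force on a finger pad.
Only numpy, scipy, OpenCV 4.12 (cv2) and the standard library are available. Lean on these libraries where they do the work, as an engineer would, in place of code of your own. Each camera call takes 0.05 s, during which the arm holds its last target. There are 200 camera calls.

## Working session

There is one attempt and no reset: what is moved stays moved. The work goes in short steps, Python scripts to look and compute and a tool call to move; the robot and the scene stay as the last step left them, time stands still between calls to the robot, and variables do not carry over. Pictures are saved under pics/ and viewed, at most 10 in all, crops included, and the job is handed in when it is done.

Besides the shell and the picture viewer there is one more tool, called after "Request:" in YAML: its name, and indented under it one key for each argument. drive_tool: Moves the arm, as the interface text tells. Its arguments: {"type":"object","properties":{"rows":{"type":"array","items":{"type":"array","items":{"type":"array","items":{"type":"number","minimum":-1,"maximum":1}}}}},"required":["rows"]}

```bash
mkdir -p pics; cat > h.py <<'E'
import numpy as np, cv2
from cell import env
from scipy.spatial.transform import Rotation as R
def w(p,c): return (c["pose"]@np.r_[p,1])[:3]
def px(P,c):
    q=np.linalg.inv(c["pose"])@np.r_[P,1]; s=np.array([q[0],-q[1]])/-q[2]
    s=s*(1+c["k1"]*s@s); return (c["camera_matrix"]@np.r_[s,1])[:2]
E
python3 - <<'E'
from h import *
ims=[]
for n in ["scene","top"]:
    c=env.read_camera(n); ims.append(c["color"])
    print(n,c["pose"][:3,3].round())
    for k in ["cap","mouth","bottle_stand","tray","tip_box","beaker","reagent_bottle","refractometer"]:
        for d in env.place_of(k,c)[:4]:
            P=w(d["at"],c); print(k,round(d["score"],2),P.round(),px(P,c).round())
cv2.imwrite("pics/a.png",ims[0]);cv2.imwrite("pics/b.png",ims[1])
print(env.state())
E
```

```text
scene [-304. -715.  707.]
cap 0.93 [493. -50. 165.] [246. 193.]
cap 0.89 [443. 426.   1.] [144. 199.]
cap 0.82 [480.  95.  -1.] [212. 225.]
cap 0.6 [ 408. -422.    4.] [337. 304.]
mouth 0.93 [482. -49. 183.] [244. 189.]
bottle_stand 0.81 [526. -45.   3.] [252. 232.]
tray 0.6 [ 454. -272.    8.] [298. 270.]
tip_box 0.84 [475. 269.  -2.] [177. 210.]
beaker 0.97 [ 664. -168.    0.] [305. 228.]
reagent_bottle 0.72 [ 455. -275.    6.] [299. 271.]
reagent_bottle 0.63 [679. 130.   1.] [241. 200.]
top [ 390.   34. 1443.]
cap 0.91 [442. 427.  -2.] [137. 221.]
cap 0.85 [481.  96.   3.] [236. 210.]
cap 0.75 [491. -50. 161.] [283. 204.]
cap 0.68 [ 411. -423.   -0.] [391. 233.]
mouth 0.98 [482. -49. 180.] [283. 207.]
bottle_stand 0.6 [528. -49.  -1.] [280. 197.]
tray 0.79 [ 454. -275.    2.] [347. 220.]
tip_box 0.95 [472. 273.  -1.] [183. 212.]
beaker 0.59 [ 657. -164.   -3.] [314. 159.]
beaker 0.55 [650. 366.  -0.] [157. 159.]
reagent_bottle 0.47 [670. 129.  -0.] [227. 154.]
refractometer 0.73 [650. 368.  -3.] [156. 159.]
{'t': 0.9, 'joints': array([ 1.06540854e+00,  4.90870501e-01,  1.55892914e+00,  1.53980941e-05,
        1.09170318e+00, -1.05580180e-01]), 'qvel': array([ 0.00098608, -0.00140689, -0.00033315,  0.00022214,  0.00063551,
        0.00216517]), 'tau': array([-4.84333814e-04, -6.12444091e+01, -2.58428353e+01,  6.92960015e-02,
        4.44253860e-02,  2.13032757e-05]), 'eef_pos': array([243.2402775 , 575.72515987, 233.66922719]), 'tcp_rot': array([ 3.14150188e+00, -4.12240474e-06,  2.74177795e+00]), 'ft_force': array([-0.01179792,  0.29253678,  0.46204223]), 'moment': array([-0.01614186,  0.01082398,  0.04398284]), 'grip_force': 0.0, 'opening': 0.9993979504887703}
```

View pics/a.png

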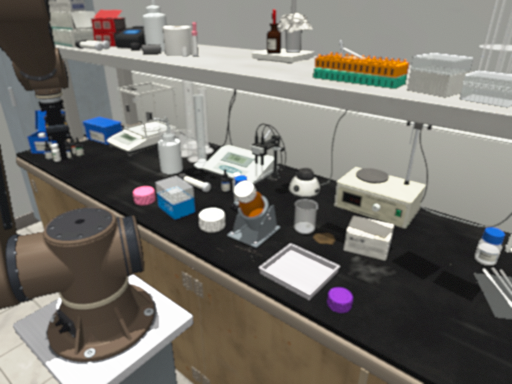

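View pics/b.png

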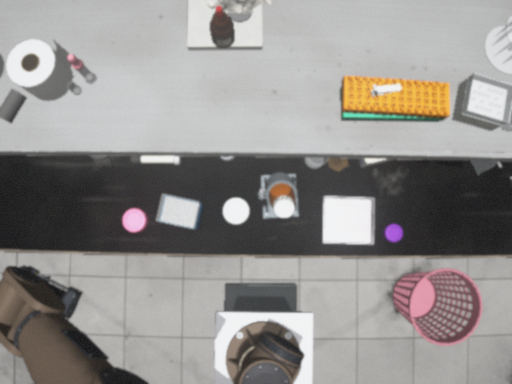

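The candidates for the cap, in scene pixels, are the white cap on the bottle (246,193), a loose, larger white one (212,220), a pink one (144,195) and a purple one (340,299). The one on the amber bottle fits: it is white, it is the smaller white one, and it sits on the leaning bottle. I'll confirm it in a crop and average a few detections.

```bash
python3 - <<'E'
from h import *
acc={}
for i in range(4):
  for n in ["scene","top"]:
    c=env.read_camera(n)
    for k,g in [("cap",(493,-50,163)),("mouth",(482,-49,182)),("bottle_stand",(527,-47,0)),("tray",(454,-274,2))]:
        for d in env.place_of(k,c):
            P=w(d["at"],c)
            if np.linalg.norm(P-g)<40: acc.setdefault((k,n),[]).append(P); break
    if n=="scene" and i==0:
        s=c
    if n=="top" and i==0: t=c
for k,v in acc.items(): print(k,len(v),np.mean(v,0).round(1),np.std(v,0).round(1))
M=np.array([482,-49,182.])
out=[]
for c,(u,v) in ((s,(240,210)),(t,(285,205))):
    im=c["color"][v-45:v+45,u-45:u+45]; im=cv2.resize(im,None,fx=4.4,fy=4.4,interpolation=cv2.INTER_CUBIC)
    raw=im.copy()
    for yaw,col in ((-15,(0,0,255)),(0,(0,255,0)),(15,(255,0,0))):
        a=np.deg2rad(yaw); ax=np.array([-.5*np.cos(a),-.5*np.sin(a),.866])
        p=[tuple(((px(M+ax*q,c)-(u-45,v-45)+.5)*4.4).astype(int).tolist()) for q in (60,-120)]
        cv2.line(im,p[0],p[1],col,1)
    out.append(np.vstack([im]))
cv2.imwrite("pics/c.png",np.hstack(out))
E
```

```text
('cap', 'scene') 4 [492.4 -50.2 164.4] [1.6 0.6 1.2]
('mouth', 'scene') 4 [481.2 -49.3 184.1] [1.3 1.2 1. ]
('bottle_stand', 'scene') 4 [527.4 -47.2   1.3] [0.7 0.6 1.2]
('tray', 'scene') 4 [ 454.2 -273.8    4.6] [0.6 0.2 1. ]
('cap', 'top') 4 [493.7 -51.3 163.7] [1.3 1.1 1.1]
('mouth', 'top') 4 [480.3 -50.8 179.8] [0.5 1.6 0.5]
('bottle_stand', 'top') 4 [526.8 -50.   -2.4] [0.9 1.4 1. ]
('tray', 'top') 4 [ 452.5 -275.4    1.5] [0.9 0.9 1.6]
```

View pics/c.png

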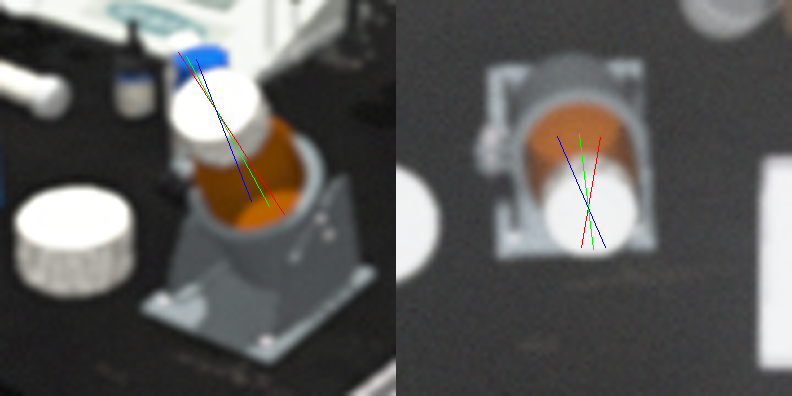

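The crop shows the white ribbed cap on the amber bottle at about (215,110). The larger loose white one is at (75,240). The bottle leans almost straight along -x. Next I'll work out the stand's yaw from its plate edges, and then the first moves.

```bash
cat >> h.py <<'E'
def goal(ax_yaw,phi,P,lean=30):
    """tool z against the bottle axis, tool rolled by phi about its z"""
    a=np.deg2rad(ax_yaw); l=np.deg2rad(lean)
    z=-np.array([-np.sin(l)*np.cos(a),-np.sin(l)*np.sin(a),np.cos(l)])
    y=np.array([np.sin(a),-np.cos(a),0.]); x=np.cross(y,z)
    return np.array(P,float),R.from_matrix(np.c_[x,y,z])*R.from_euler("z",phi,degrees=True)
def cur():
    s=env.state(); return s["eef_pos"],R.from_euler("xyz",s["tcp_rot"])
def delta(P,Q):
    p,q=cur(); return (q.inv().apply(P-p)/250).round(4),((q.inv()*Q).as_rotvec()/np.pi).round(4)
E
python3 - <<'E'
from h import *
c=env.read_camera("top")
def un(u,v,z):
    s=cv2.undistortPoints(np.array([[[u,v]]],float),c["camera_matrix"],np.array([c["k1"],0,0,0.]))[0,0]
    d=c["pose"][:3,:3]@np.array([s[0],-s[1],-1]); o=c["pose"][:3,3]; return (o+d*(z-o[2])/d[2])
q=[un(u,v,6) for u,v in [(260.9,174.8),(263.2,218.6),(295.9,174.1),(298.9,216.4)]]
for i in q: print(i.round(1))
for a,b in((0,1),(2,3)): d=q[a]-q[b]; print(np.degrees(np.arctan2(d[1],d[0])))
d=q[0]-q[2]; print(np.degrees(np.arctan2(-d[0],d[1])))
d=q[1]-q[3]; print(np.degrees(np.arctan2(-d[0],d[1])))
q=[un(u,v,22) for u,v in [(323,196),(322,244),(375,196),(375,244)]]
for i in q: print(i.round(1))
p,r=cur(); print(r.as_matrix().round(2))
for phi in(0,130,-130): print(phi,delta(*goal(0,phi,(420,-50,290))))
E
```

```text
[600.2  14.3   6. ]
[454.5   5.1   6. ]
[ 604.2 -102.5    6. ]
[ 463.2 -112.8    6. ]
3.62924993192205
4.196215850325635
1.949263840585512
4.1872001931851255
[ 530.3 -190.6   22. ]
[ 373.2 -187.    22. ]
[ 532.5 -364.4   22. ]
[ 374.2 -362.4   22. ]
[[-0.92  0.39  0.  ]
 [ 0.39  0.92  0.  ]
 [ 0.    0.   -1.  ]]
0 (array([-1.6255, -2.0304, -0.2255]), array([-0.2267,  0.0459,  0.8461]))
130 (array([-1.6255, -2.0304, -0.2255]), array([ 0.0418, -0.1733, -0.3952]))
-130 (array([-1.6255, -2.0304, -0.2255]), array([-0.0999, -0.1353,  0.147 ]))
```

Request:
drive_tool:
  rows:
    - [[-0.136,-0.151,-0.017,0,0,0,1],[-0.136,-0.151,-0.017,0,0,0,1],[-0.136,-0.151,-0.017,0,0,0,1],[-0.136,-0.151,-0.017,0,0,0,1],[-0.136,-0.151,-0.017,0,0,0,1]]

```text
t: 3.58
eef_pos: [326.7, 334.2, 255.2]
tcp_rot: [3.141, 0.0, 2.742]
ft_force: [0.6, 0.1, -0.2]
opening: 0.998
grip_force: 0.0
```

Request:
drive_tool:
  rows:
    - [[-0.136,-0.151,-0.017,0,0,0,1],[-0.136,-0.151,-0.017,0,0,0,1],[-0.136,-0.151,-0.017,0,0,0,1],[-0.136,-0.151,-0.017,0,0,0,1],[-0.136,-0.151,-0.017,0,0,0,1]]

```text
t: 4.2
eef_pos: [409.8, 94.1, 276.6]
tcp_rot: [3.141, 0.001, 2.742]
ft_force: [0.4, 0.9, -0.8]
opening: 1.002
grip_force: 0.0
```

Request:
drive_tool:
  rows:
    - [[-0.136,-0.151,-0.017,0,0,0,1],[-0.136,-0.151,-0.017,0,0,0,1],[-0.136,-0.151,-0.017,0,0,0,1],[0,0,0,0,0,0,1]]

```text
t: 4.7
eef_pos: [460.2, -50.9, 288.9]
tcp_rot: [-3.142, 0.001, 2.738]
ft_force: [-0.5, 0.4, -0.2]
opening: 1.001
grip_force: 0.0
```

```bash
python3 - <<'E'
from h import *
s=env.state();print(s["t"],s["joints"].round(3),s["eef_pos"].round(1),s["tcp_rot"].round(3))
for phi in(-90,0,47): print(phi,delta(*goal(3.5,phi,(425,-53,275))))
E
```

```text
4.7 [-0.253  0.197  1.86  -0.     1.083 -1.42 ] [460.2 -50.9 288.9] [-3.142e+00  1.000e-03  2.738e+00]
-90 (array([ 0.1262, -0.063 ,  0.0556]), array([-0.1491, -0.0919,  0.3437]))
0 (array([ 0.1262, -0.063 ,  0.0556]), array([-0.2212,  0.0525,  0.8266]))
47 (array([ 0.1262, -0.063 ,  0.0556]), array([ 0.187 , -0.1401, -0.8594]))
```

Request:
drive_tool:
  rows:
    - [[0,0,0,-0.0213,-0.0131,0.0491,1],[0,0,0,-0.0213,-0.0131,0.0491,1],[0,0,0,-0.0213,-0.0131,0.0491,1],[0,0,0,-0.0213,-0.0131,0.0491,1],[0,0,0,-0.0213,-0.0131,0.0491,1]]

```text
t: 5.32
eef_pos: [459.0, -47.6, 289.0]
tcp_rot: [2.76, 0.059, 1.944]
ft_force: [0.2, 0.0, 0.6]
opening: 1.002
grip_force: 0.0
```

Request:
drive_tool:
  rows:
    - [[0,0,0,-0.0213,-0.0131,0.0491,1],[0,0,0,-0.0213,-0.0131,0.0491,1],[0,0,0,0,0,0.05,1],[0,0,0,0,0,0.05,1],[0,0,0,0,0,0.05,1]]

```text
t: 5.95
eef_pos: [458.9, -47.3, 288.9]
tcp_rot: [2.669, -0.232, 1.216]
ft_force: [0.3, 0.2, 0.7]
opening: 0.999
grip_force: 0.0
```

Request:
drive_tool:
  rows:
    - [[0,0,0,0,0,0.05,1],[0,0,0,0,0,0.05,1],[0,0,0,0,0,0.05,1],[0,0,0,0,0,0.05,1],[0,0,0,0,0,0,1]]

```text
t: 6.58
eef_pos: [459.1, -47.5, 288.9]
tcp_rot: [2.886, -0.462, 0.598]
ft_force: [-0.3, 0.1, 0.2]
opening: 1.003
grip_force: 0.0
```

```bash
python3 - <<'E'
from h import *
s=env.state();print(s["t"],s["joints"].round(3),s["eef_pos"].round(1),s["tcp_rot"].round(3))
M=np.array([481,-50,182]); p,r=goal(3.5,0,M)
z=r.as_matrix()[:,2]
for q in(80,0): print(q,delta(*goal(3.5,0,M-z*q)))
for i in range(3):
  c=env.read_camera("wrist")
  for k in("mouth","cap"):
    for d in env.place_of(k,c)[:2]: print(k,d["score"],w(d["at"],c).round(1))
cv2.imwrite("pics/d.png",c["color"])
E
```

```text
6.575 [-0.363  0.039  2.156  0.445  0.507  0.327] [459.1 -47.5 288.9] [ 2.886 -0.462  0.598]
80 (array([-0.1302, -0.0496,  0.0938]), array([-0.0012, -0.    ,  0.1515]))
0 (array([-0.1305, -0.0485,  0.4138]), array([-0.0012, -0.    ,  0.1515]))
cap 0.97 [493.3 -53.7 159. ]
cap 0.94 [476.3  94.8   2.4]
cap 0.8 [491.1 -52.  160. ]
cap 0.68 [475.6  94.6   2.5]
cap 0.93 [479.   93.7  -3.1]
cap 0.87 [495.5 -54.8 159.4]
```

View pics/d.png

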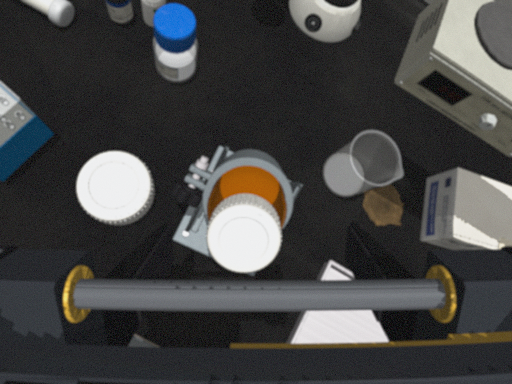

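The wrist view shows the cap at (244,233), with the loose, larger cap at (115,187), which agrees with the other cameras. I'll align with the bottle axis next.

Request:
drive_tool:
  rows:
    - [[-0.065,-0.025,0.047,0,0,0,1],[-0.065,-0.025,0.047,0,0,0,1],[0,0,0,0,0,0,1]]

```text
t: 7.4
eef_pos: [440.8, -53.1, 250.4]
tcp_rot: [2.889, -0.46, 0.595]
ft_force: [-0.6, -0.4, 0.2]
opening: 1.002
grip_force: 0.0
```

```bash
cat >> h.py <<'E'
M=np.array([481,-52,182.])
def rep(s0,phi):
    s=env.state();print(s["t"],s["joints"].round(3),s["eef_pos"].round(1),s["tcp_rot"].round(3),s["ft_force"].round(1),s["opening"].round(3))
    p,r=goal(3.5,0,M); z=r.as_matrix()[:,2]
    print("phi",np.degrees((r.inv()*cur()[1]).as_rotvec()).round(1),"along/side",r.inv().apply(cur()[0]-M).round(1))
    print(delta(*goal(3.5,phi,M-z*s0)))
E
python3 - <<'E'
from h import *
rep(60,0)
E
```

```text
Traceback (most recent call last):
  File "h.py", line 20, in rep
    s=env.state();print(s["t"],s["joints"].round(3),s["eef_pos"].round(1),s["tcp_rot"].round(3),s["ft_force"].round(1),s["opening"].round(3))
                                                                                                                       ^^^^^^^^^^^^^^^^^^
AttributeError: 'float' object has no attribute 'round'
```

```bash
sed -i 's/s\["opening"\].round(3)/round(s["opening"],3)/' h.py
python3 - <<'E'
from h import *
rep(60,0)
E
```

```text
7.4 [-0.4    0.074  2.248  0.596  0.411  0.134] [440.8 -53.1 250.4] [ 2.889 -0.46   0.595] [-0.6 -0.4  0.2] 1.002
phi [  0.2  -0.1 -27.1] along/side [ -0.6  -1.4 -79.3]
(array([-0.0002,  0.0062,  0.0773]), array([-0.0013,  0.0006,  0.1507]))
```

Request:
drive_tool:
  rows:
    - [[0,0.003,0,0,0,0.055,1],[0,0.003,0,0,0,0.055,1],[0,0,0,0,0,0.055,1],[0,0,0,0,0,0.055,1],[0,0,0,0,0,0.055,1]]

```text
t: 8.02
eef_pos: [442.6, -54.6, 252.5]
tcp_rot: [-2.921, -0.479, -0.387]
ft_force: [-0.1, -0.1, -0.2]
opening: 1.003
grip_force: 0.0
```

Request:
drive_tool:
  rows:
    - [[0,0,0,0,0,0.055,1],[0,0,0,0,0,0.055,1],[0,0,0,0,0,0.055,1],[0,0,0,0,0,0.055,1],[0,0,0,0,0,0.055,1]]

```text
t: 8.65
eef_pos: [442.6, -54.6, 252.4]
tcp_rot: [-2.638, -0.152, -1.236]
ft_force: [0.2, -0.1, -0.1]
opening: 1.001
grip_force: 0.0
```

Request:
drive_tool:
  rows:
    - [[0,0,0.08,0,0,0.055,1],[0,0,0.08,0,0,0,1],[0,0,0,0,0,0,1]]

```text
t: 9.02
eef_pos: [462.5, -53.0, 216.7]
tcp_rot: [-2.624, -0.069, -1.382]
ft_force: [-0.3, 0.5, -0.1]
opening: 1.0
grip_force: 0.0
```

```bash
python3 - <<'E'
from h import *
rep(0,82)
for i in range(3):
  c=env.read_camera("wrist")
  for k in("mouth","cap"):
    for d in env.place_of(k,c)[:2]: print(k,d["score"],w(d["at"],c).round(1))
c["color"]; cv2.imwrite("pics/e.png",c["color"])
E
```

```text
9.025 [-0.375  0.171  2.258  0.758  0.316  1.881] [462.5 -53.  216.7] [-2.624 -0.069 -1.382] [-0.3  0.5 -0.1] 1.0
phi [ 0.1 -0.2 81.7] along/side [  1.3  -0.1 -39.3]
(array([0.0004, 0.005 , 0.1571]), array([0.0003, 0.0012, 0.0016]))
cap 0.87 [493.  -55.2 159.7]
cap 0.67 [478.4  96.2   1.3]
cap 0.72 [491.1 -54.  159.3]
cap 0.6 [477.8  97.5   0.7]
cap 0.86 [479.4  96.3   3.5]
cap 0.66 [492.8 -54.7 161.7]
```

View pics/e.png

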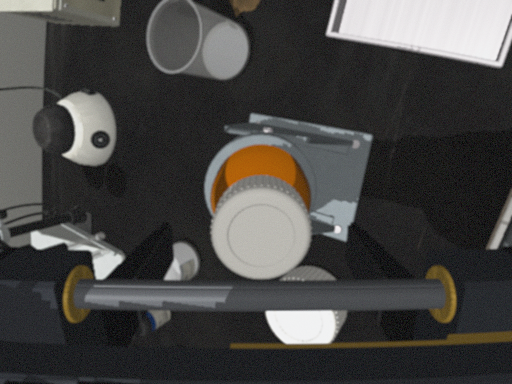

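Request:
drive_tool:
  rows:
    - [[0.004,0.005,0.08,0,0,0,1],[0,0,0.076,0,0,0,1],[0,0,0,0,0,0,1]]

```text
t: 9.85
eef_pos: [480.4, -53.0, 181.8]
tcp_rot: [-2.624, -0.068, -1.383]
ft_force: [-0.5, 0.2, 0.3]
opening: 1.0
grip_force: 0.0
```

Request:
drive_tool:
  rows:
    - [[0,0,0,0,0,0,0],[0,0,0,0,0,0,0],[0,0,0,0,0,0,0],[0,0,0,0,0,0,0]]

```text
t: 10.35
eef_pos: [480.4, -53.1, 182.8]
tcp_rot: [-2.623, -0.07, -1.383]
ft_force: [-0.3, 0.1, 0.5]
opening: 0.636
grip_force: 0.0
```

```bash
python3 - <<'E'
from h import *
rep(0,82); print(env.state()["grip_force"],env.state()["moment"])
E
```

```text
10.35 [-0.356  0.264  2.267  1.028  0.242  1.615] [480.4 -53.1 182.8] [-2.623 -0.07  -1.383] [-0.3  0.1  0.5] 0.636
phi [ 0.1 -0.1 81.7] along/side [-0.2  1.1 -1. ]
(array([-0.0041, -0.0013,  0.004 ]), array([-0.    ,  0.0008,  0.0015]))
0.0021224836382316425 [ 0.06496412  0.46685217 -0.02999108]
```

Request:
drive_tool:
  rows:
    - [[0,0,0,0,0,0,0],[0,0,0,0,0,0,0],[0,0,-0.0009,0,0,-0.055,0],[0,0,-0.0009,0,0,-0.055,0],[0,0,-0.0009,0,0,-0.055,0]]

```text
t: 10.98
eef_pos: [480.9, -53.3, 183.6]
tcp_rot: [-2.714, -0.314, -0.91]
ft_force: [5.6, 1.7, 2.0]
opening: 0.625
grip_force: 30.0
```

```bash
python3 - <<'E'
from h import *
rep(0,82); print(env.state()["grip_force"],env.state()["moment"])
E
```

```text
10.975 [-0.356  0.263  2.265  1.024  0.243  1.096] [480.9 -53.3 183.6] [-2.714 -0.314 -0.91 ] [5.6 1.7 2. ] 0.625
phi [ 0.1 -0.  51.7] along/side [ 0.7  1.3 -1.4]
(array([-0.0057, -0.0011,  0.0058]), array([-0.0005,  0.0006,  0.1682]))
29.997069180506344 [ 0.32698103 -0.63156926  0.07136617]
```

Request:
drive_tool:
  rows:
    - [[0,0,-0.0009,0,0,-0.055,0],[0,0,-0.0009,0,0,-0.055,0],[0,0,-0.0009,0,0,-0.055,0],[0,0,-0.0009,0,0,-0.055,0],[0,0,-0.0009,0,0,-0.055,0]]

```text
t: 11.6
eef_pos: [480.9, -52.0, 185.1]
tcp_rot: [-3.113, -0.525, 0.017]
ft_force: [10.3, 15.2, 8.2]
opening: 0.623
grip_force: 30.0
```

```bash
python3 - <<'E'
from h import *
rep(0,0); print(env.state()["moment"])
E
```

```text
11.6 [-0.355  0.26   2.264  1.016  0.248  0.242] [480.9 -52.  185.1] [-3.113 -0.525  0.017] [10.3 15.2  8.2] 0.623
phi [0.3 0.1 2.2] along/side [ 1.5 -0.  -2.7]
(array([-0.006 ,  0.0004,  0.011 ]), array([-0.0019, -0.0005, -0.0123]))
[ 2.49899506 -1.83374849  0.88394993]
```

Request:
drive_tool:
  rows:
    - [[0.006,-0.006,-0.0009,0,0,-0.03,0],[0,0,-0.0009,0,0,-0.055,0],[0,0,-0.0009,0,0,-0.055,0],[0,0,-0.0009,0,0,-0.055,0],[0,0,-0.0009,0,0,-0.055,0]]

```text
t: 12.22
eef_pos: [480.6, -50.5, 186.1]
tcp_rot: [2.772, -0.379, 0.881]
ft_force: [4.8, 10.0, 1.7]
opening: 0.622
grip_force: 30.0
```

```bash
cat >> h.py <<'E'
def f():
    rep(0,0); s=env.state(); q=cur()[1]; print("tool-frame force",q.inv().apply(s["ft_force"]).round(1),"moment",q.inv().apply(s["moment"]).round(2))
E
python3 -c "
from h import *
f()"
```

```text
12.225 [-0.351  0.257  2.263  0.991  0.248 -0.516] [480.6 -50.5 186.1] [ 2.772 -0.379  0.881] [ 4.8 10.   1.7] 0.622
phi [  0.3   0.1 -42.8] along/side [ 1.7 -1.5 -3.7]
(array([-0.0092, -0.0003,  0.0147]), array([-0.0018, -0.0006,  0.2378]))
tool-frame force [10.6 -3.4  1.3] moment [0.76 1.56 0.11]
```

Request:
drive_tool:
  rows:
    - [[0.004,-0.001,-0.0009,0,0,-0.05,0],[0,0,-0.0009,0,0,-0.055,0],[0,0,-0.0009,0,0,-0.055,0],[0,0,-0.0009,0,0,-0.055,0],[0,0,-0.0009,0,0,-0.055,0]]

```text
t: 12.85
eef_pos: [479.4, -49.4, 186.6]
tcp_rot: [2.621, 0.007, 1.656]
ft_force: [-1.8, 7.3, -1.0]
opening: 0.622
grip_force: 30.0
```

Request:
drive_tool:
  rows:
    - [[0,0,-0.0009,0,0,-0.055,0],[0,0,-0.0009,0,0,-0.055,0],[0,0,-0.0009,0,0,-0.055,0],[0,0,-0.0009,0,0,-0.055,0],[0,0,-0.0009,0,0,-0.05,0]]

```text
t: 13.48
eef_pos: [478.3, -49.5, 187.1]
tcp_rot: [2.785, 0.386, 2.435]
ft_force: [-4.0, 6.2, -2.7]
opening: 0.624
grip_force: 30.0
```

```bash
python3 -c "
from h import *
f()"
```

```text
13.475 [-0.35   0.252  2.265  0.967  0.251 -2.187] [478.3 -49.5 187.1] [2.785 0.386 2.435] [-4.   6.2 -2.7] 0.624
phi [   0.4    0.4 -140. ] along/side [ 0.3 -2.7 -5.7]
(array([-0.0062, -0.009 ,  0.0227]), array([-0.0024, -0.002 ,  0.7777]))
tool-frame force [7.5 2.  0.5] moment [-0.08  1.52  0.18]
```

Request:
drive_tool:
  rows:
    - [[0,0,0,0,0,0,0.85],[0,0,0,0,0,0,0.85],[0,0,0,0,0,0.03,0.85],[0,0,0,0,0,0.055,0.85],[0,0,0,0,0,0.055,0.85]]

```text
t: 14.1
eef_pos: [479.8, -51.0, 188.2]
tcp_rot: [2.656, 0.203, 2.001]
ft_force: [-1.0, 0.1, 0.4]
opening: 0.854
grip_force: 0.0
```

Request:
drive_tool:
  rows:
    - [[0,0,0,0,0,0.055,0.85],[0,0,0,0,0,0.055,0.85],[0,0,0,0,0,0.055,0.85],[0,0,0,0,0,0.055,0.85],[0,0,0,0,0,0.055,0.85]]

```text
t: 14.72
eef_pos: [479.8, -51.1, 188.2]
tcp_rot: [2.662, -0.219, 1.241]
ft_force: [0.0, 0.6, 0.2]
opening: 0.852
grip_force: 0.0
```

Request:
drive_tool:
  rows:
    - [[0,0,0,0,0,0.055,0.85],[0,0,0,0,0,0.055,0.85],[0,0,0,0,0,0.055,0.85],[0,0,0,0,0,0.055,0.85],[0,0,0,0,0,0.055,0.85]]

```text
t: 15.35
eef_pos: [479.8, -51.1, 188.2]
tcp_rot: [2.995, -0.504, 0.362]
ft_force: [0.4, 0.1, 0.7]
opening: 0.848
grip_force: 0.0
```

Request:
drive_tool:
  rows:
    - [[0,0,0,0,0,0.055,0.85],[0,0,0,0,0,0.055,0.85],[0,0,0,0,0,0.055,0.85],[0,0,0,0,0,0.055,0.85],[0,0,0,0,0,0.055,0.85]]

```text
t: 15.98
eef_pos: [479.8, -51.1, 188.2]
tcp_rot: [-2.824, -0.423, -0.609]
ft_force: [0.2, 0.4, -0.2]
opening: 0.851
grip_force: 0.0
```

Request:
drive_tool:
  rows:
    - [[0,0,0,0,0,0.055,0.85],[0,0,0,0,0,0.055,0.85],[0,0,0,0,0,0.055,0.85],[0,0,0,0,0,0.055,0.85],[0,0,0,0,0,0.055,0.85]]

```text
t: 16.6
eef_pos: [479.8, -51.1, 188.2]
tcp_rot: [-2.62, -0.05, -1.417]
ft_force: [0.4, -0.8, -0.1]
opening: 0.851
grip_force: 0.0
```

```bash
python3 -c "
from h import *
f()"
```

```text
16.6 [-0.351  0.251  2.262  0.968  0.248  1.721] [479.8 -51.1 188.2] [-2.62  -0.05  -1.417] [ 0.4 -0.8 -0.1] 0.851
phi [ 0.1 -0.1 84. ] along/side [ 2.1 -1.  -6. ]
(array([0.0031, 0.0088, 0.0238]), array([-0.0005,  0.0006, -0.4666]))
tool-frame force [ 0.9 -0.2  0.3] moment [-0.4  -0.1   0.05]
```

Request:
drive_tool:
  rows:
    - [[0,0,0,0,0,0.055,0.85],[0,0,0,0,0,0.055,0.85],[0,0,0,0,0,0.055,0.85],[0,0,0,0,0,0.055,0.85],[0,0,0,0,0,0.05,0.85]]

```text
t: 17.23
eef_pos: [479.8, -51.1, 188.2]
tcp_rot: [-2.741, 0.346, -2.181]
ft_force: [0.2, -0.4, -0.2]
opening: 0.851
grip_force: 0.0
```

Request:
drive_tool:
  rows:
    - [[0,0.006,0,0,0,0,0.85],[0,0,0,0,0,0,0],[0,0,0,0,0,0,0],[0,0,0,0,0,0,0],[0,0,0,0,0,0,0]]

```text
t: 17.85
eef_pos: [478.6, -50.0, 187.5]
tcp_rot: [-2.739, 0.343, -2.173]
ft_force: [-0.7, -0.2, -0.4]
opening: 0.621
grip_force: 30.0
```

Request:
drive_tool:
  rows:
    - [[0,0,0,0,0,0,0],[0,0,-0.0009,0,0,-0.055,0],[0,0,-0.0009,0,0,-0.055,0],[0,0,-0.0009,0,0,-0.055,0],[0,0,-0.0009,0,0,-0.055,0]]

```text
t: 18.48
eef_pos: [478.0, -49.8, 188.2]
tcp_rot: [-2.619, 0.022, -1.541]
ft_force: [-0.2, 0.8, -0.7]
opening: 0.62
grip_force: 30.0
```

```bash
python3 -c "
from h import *
f()"
```

```text
18.475 [-0.35   0.249  2.266  0.969  0.248  1.864] [478.  -49.8 188.2] [-2.619  0.022 -1.541] [-0.2  0.8 -0.7] 0.62
phi [ 0.1 -0.2 92.2] along/side [ 0.6 -2.3 -6.8]
(array([0.0095, 0.0021, 0.0272]), array([-5.000e-04,  1.000e-03, -5.122e-01]))
tool-frame force [-0.8  0.6  0.5] moment [-0.46 -0.09  0.05]
```

Request:
drive_tool:
  rows:
    - [[0,0,-0.0009,0,0,-0.055,0],[0,0,-0.0009,0,0,-0.055,0],[0,0,-0.0009,0,0,-0.055,0],[0,0,-0.0009,0,0,-0.055,0],[0,0,-0.0009,0,0,-0.055,0]]

```text
t: 19.1
eef_pos: [477.4, -49.9, 189.2]
tcp_rot: [-2.767, -0.374, -0.755]
ft_force: [-0.3, 0.3, 0.0]
opening: 0.622
grip_force: 30.0
```

Request:
drive_tool:
  rows:
    - [[0,0,-0.0009,0,0,-0.055,0],[0,0,-0.0009,0,0,-0.055,0],[0,0,-0.0009,0,0,-0.055,0],[0,0,-0.0009,0,0,-0.055,0],[0,0,-0.0009,0,0,-0.055,0]]

```text
t: 19.73
eef_pos: [476.8, -49.9, 190.1]
tcp_rot: [3.077, -0.519, 0.198]
ft_force: [-1.0, -1.0, -1.0]
opening: 0.621
grip_force: 30.0
```

Request:
drive_tool:
  rows:
    - [[0,0,-0.0009,0,0,-0.055,0],[0,0,-0.0009,0,0,-0.055,0],[0,0,-0.0009,0,0,-0.055,0],[0,0,-0.0009,0,0,-0.055,0],[0,0,-0.0009,0,0,-0.055,0]]

```text
t: 20.35
eef_pos: [476.2, -50.0, 191.0]
tcp_rot: [2.696, -0.283, 1.109]
ft_force: [-0.7, -0.6, -1.0]
opening: 0.622
grip_force: 30.0
```

Request:
drive_tool:
  rows:
    - [[0,0,-0.0009,0,0,-0.055,0],[0,0,-0.0009,0,0,-0.055,0],[0,0,-0.0009,0,0,-0.055,0],[0,0,-0.0009,0,0,-0.055,0],[0,0,-0.0009,0,0,-0.055,0]]

```text
t: 20.98
eef_pos: [475.8, -50.1, 192.1]
tcp_rot: [2.635, 0.134, 1.874]
ft_force: [-0.2, -0.0, -0.6]
opening: 0.623
grip_force: 30.0
```

Request:
drive_tool:
  rows:
    - [[0,0,-0.0009,0,0,-0.055,0],[0,0,-0.0009,0,0,-0.055,0],[0,0,-0.0009,0,0,-0.055,0],[0,0,-0.0009,0,0,-0.055,0],[0,0,-0.0009,0,0,-0.055,0]]

```text
t: 21.6
eef_pos: [475.2, -50.0, 193.1]
tcp_rot: [2.903, 0.47, 2.715]
ft_force: [0.8, 0.1, -0.2]
opening: 0.618
grip_force: 30.0
```

```bash
python3 -c "
from h import *
f()"
```

```text
21.6 [-0.353  0.235  2.265  0.927  0.258 -2.414] [475.2 -50.  193.1] [2.903 0.47  2.715] [ 0.8  0.1 -0.2] 0.618
phi [ 1.000e-01  2.000e-01 -1.553e+02] along/side [  0.7  -2.3 -12.4]
(array([-0.0016, -0.0096,  0.0497]), array([-7.000e-04, -1.200e-03,  8.628e-01]))
tool-frame force [-0.5  0.3  0.6] moment [ 0.06  0.29 -0.02]
```

Request:
drive_tool:
  rows:
    - [[0,0,-0.006,0,0,0,0],[0,0,-0.006,0,0,0,0],[0,0,0,0,0,0,0]]

```text
t: 21.98
eef_pos: [473.8, -50.2, 195.9]
tcp_rot: [2.899, 0.468, 2.706]
ft_force: [0.4, -1.3, -0.9]
opening: 0.617
grip_force: 30.0
```

```bash
python3 -c "
from h import *
f()"
```

```text
21.975 [-0.355  0.227  2.265  0.905  0.263 -2.385] [473.8 -50.2 195.9] [2.899 0.468 2.706] [ 0.4 -1.3 -0.9] 0.617
phi [ 1.000e-01  2.000e-01 -1.549e+02] along/side [  0.8  -2.2 -15.6]
(array([-0.0011, -0.0096,  0.0623]), array([-5.000e-04, -1.100e-03,  8.603e-01]))
tool-frame force [-0.4 -1.2  0.9] moment [0.13 0.32 0.01]
```

Request:
drive_tool:
  rows:
    - [[0,0,-0.05,0,0,0,0],[0,0,-0.06,0,0,0,0],[0,0,-0.06,0,0,0,0],[0,0,-0.06,0,0,0,0],[0,0,-0.04,0,0,0,0]]

```text
t: 22.6
eef_pos: [439.9, -52.5, 254.8]
tcp_rot: [2.899, 0.469, 2.707]
ft_force: [0.6, -1.1, -0.2]
opening: 0.624
grip_force: 30.0
```

```bash
python3 - <<'E'
from h import *
f()
p,q=cur(); qm=q.as_matrix()
# least rotation to vertical
z=qm[:,2]; ax=np.cross(z,[0,0,-1]); ang=np.arcsin(np.linalg.norm(ax)); rv=ax/np.linalg.norm(ax)*ang
print("tilt rv tool",(q.inv().apply(rv)/np.pi).round(4))
Q=R.from_rotvec(rv)*q; print("yaw after",Q.as_euler("xyz"))
print(delta(np.array([453,-275,190.]),Q), "shift in tilted-down frame",Q.inv().apply(np.array([453,-275,190])-p)/250)
c=env.read_camera("scene"); im=c["color"][120:300,180:380]; cv2.imwrite("pics/f.png",cv2.resize(im,None,fx=3.3,fy=3.3,interpolation=cv2.INTER_CUBIC))
E
```

```text
22.6 [-0.399  0.064  2.245  0.583  0.42  -2.081] [439.9 -52.5 254.8] [2.899 0.469 2.707] [ 0.6 -1.1 -0.2] 0.624
phi [ 1.000e-01  2.000e-01 -1.549e+02] along/side [  0.8  -2.  -83.6]
(array([-0.0009, -0.0096,  0.3342]), array([-4.000e-04, -1.100e-03,  8.606e-01]))
tool-frame force [-0.7 -0.9  0.5] moment [0.18 0.36 0.01]
tilt rv tool [0.0713 0.1505 0.    ]
yaw after [3.14159265 0.         2.76548343]
(array([-0.2594, -0.8637,  0.2211]), array([0.0713, 0.1505, 0.    ])) shift in tilted-down frame [-0.37566226 -0.80865545  0.25915085]
```

View pics/f.png

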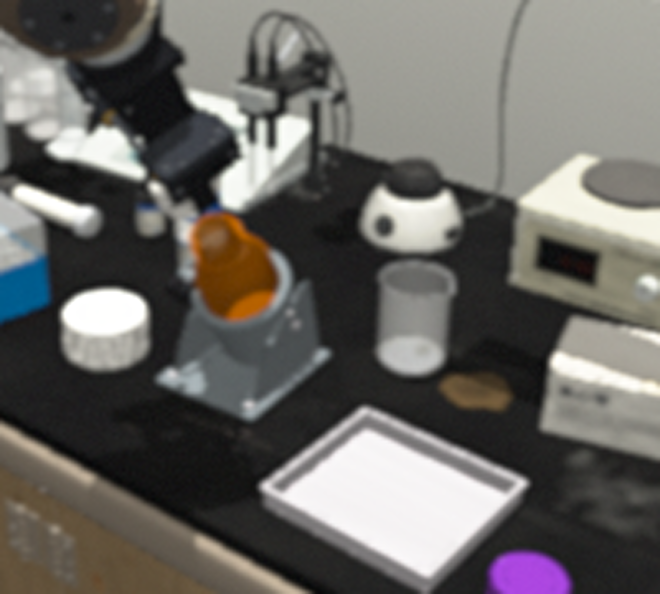

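The picture shows the bottle's open mouth at about (212,222), with the cap off and in the gripper. Next I'll carry it over to the tray.

Request:
drive_tool:
  rows:
    - [[-0.042,-0.133,0.034,0,0,0,0],[-0.042,-0.133,0.034,0,0,0,0],[-0.042,-0.133,0.034,0,0,0,0],[-0.042,-0.133,0.034,0,0,0,0],[-0.042,-0.133,0.034,0,0,0,0]]

```text
t: 23.28
eef_pos: [453.1, -225.9, 206.0]
tcp_rot: [2.9, 0.466, 2.706]
ft_force: [0.1, -0.2, -1.4]
opening: 0.621
grip_force: 30.0
```

Request:
drive_tool:
  rows:
    - [[-0.049,-0.198,0.05,0,0,0,0],[0,0,0,0.018,0.038,0,0],[0,0,0,0.018,0.038,0,0],[0,0,0,0.018,0.038,0,0],[0,0,0,0.018,0.037,0,0]]

```text
t: 23.9
eef_pos: [459.7, -272.9, 198.6]
tcp_rot: [-3.141, -0.008, 2.761]
ft_force: [-1.0, -0.4, -0.8]
opening: 0.622
grip_force: 30.0
```

```bash
cat >> h.py <<'E'
def down(P):
    s=env.state(); p,q=cur(); z=q.as_matrix()[:,2]; ax=np.cross(z,[0,0,-1])
    Q=R.from_rotvec(ax)*q
    print(s["t"],s["joints"].round(3),p.round(1),s["tcp_rot"].round(3),s["ft_force"].round(1),round(s["opening"],3)); print(delta(np.array(P,float),Q))
E
python3 - <<'E'
from h import *
down((453,-275,60))
c=env.read_camera("scene"); im=c["color"][150:330,220:420]; cv2.imwrite("pics/g.png",cv2.resize(im,None,fx=3.3,fy=3.3,interpolation=cv2.INTER_CUBIC))
for n in("scene","wrist"):
  c=env.read_camera(n)
  for d in env.place_of("cap",c)[:4]: print(n,round(d["score"],2),w(d["at"],c).round(1))
E
```

```text
23.9 [-0.658  0.407  1.817 -0.003  0.925 -1.847] [ 459.7 -272.9  198.6] [-3.141 -0.008  2.761] [-1.  -0.4 -0.8] 0.622
(array([ 0.0175, -0.0177,  0.5547]), array([-0.    , -0.0024, -0.    ]))
scene 0.91 [478.   96.1   1.3]
scene 0.83 [ 412.4 -422.9    1.7]
scene 0.55 [444.3 424.4   1.6]
scene 0.5 [ 460.2 -274.8  179.2]
wrist 0.82 [ 410.4 -423.7    3.2]
wrist 0.6 [ 457.4 -276.4  171.3]
```

View pics/g.png

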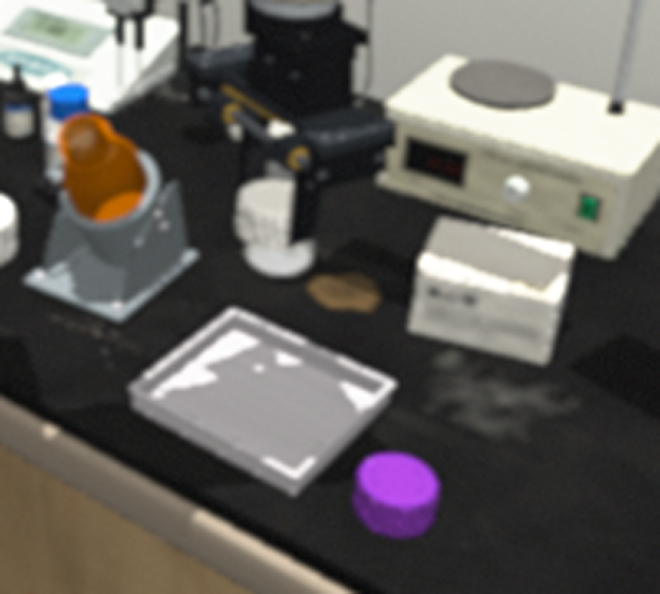

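The cap is upright in the fingers at (265,215), with the tray below at (265,395). I'll lower it now.

Request:
drive_tool:
  rows:
    - [[0.0175,-0.0177,0.1,0,-0.0024,0,0],[0,0,0.16,0,0,0,0],[0,0,0.16,0,0,0,0],[0,0,0.134,0,0,0,0],[0,0,0,0,0,0,0]]

```text
t: 24.78
eef_pos: [452.8, -274.6, 58.8]
tcp_rot: [3.137, 0.0, 2.761]
ft_force: [0.5, 0.1, 0.3]
opening: 0.622
grip_force: 30.0
```

Request:
drive_tool:
  rows:
    - [[0,0,0.06,0,0,0,0],[0,0,0.04,0,0,0,0],[0,0,0,0,0,0,0]]

```text
t: 25.15
eef_pos: [454.2, -274.9, 35.1]
tcp_rot: [3.139, 0.003, 2.762]
ft_force: [0.5, -0.0, -0.4]
opening: 0.622
grip_force: 30.0
```

```bash
python3 -c "
from h import *
down((453,-275,28))"
```

```text
25.15 [-0.67   0.649  1.96   0.006  0.53  -1.867] [ 454.2 -274.9   35.1] [3.139e+00 3.000e-03 2.762e+00] [ 0.5 -0.  -0.4] 0.622
(array([ 0.0043, -0.0021,  0.0283]), array([ 0.0008,  0.001 , -0.    ]))
```

Now I'll probe downwards slowly, 1 mm per row.

Request:
drive_tool:
  rows:
    - [[0,0,0.006,0,0,0,0],[0,0,0.006,0,0,0,0],[0,0,0.004,0,0,0,0],[0,0,0.004,0,0,0,0],[0,0,0,0,0,0,0]]

```text
t: 25.78
eef_pos: [454.2, -275.0, 30.2]
tcp_rot: [3.139, 0.003, 2.762]
ft_force: [0.0, -0.1, -0.9]
opening: 0.624
grip_force: 30.0
```

Request:
drive_tool:
  rows:
    - [[0,0,0.004,0,0,0,0],[0,0,0,0,0,0,0]]

```text
t: 26.02
eef_pos: [454.3, -275.0, 29.2]
tcp_rot: [3.139, 0.003, 2.762]
ft_force: [-0.5, -0.7, -1.3]
opening: 0.621
grip_force: 30.0
```

Request:
drive_tool:
  rows:
    - [[0,0,0.004,0,0,0,0],[0,0,0,0,0,0,0]]

```text
t: 26.28
eef_pos: [454.3, -275.0, 28.2]
tcp_rot: [3.139, 0.003, 2.762]
ft_force: [0.6, 0.2, -0.3]
opening: 0.623
grip_force: 30.0
```

Request:
drive_tool:
  rows:
    - [[0,0,0.004,0,0,0,0],[0,0,0,0,0,0,0]]

```text
t: 26.52
eef_pos: [454.3, -275.0, 27.2]
tcp_rot: [3.139, 0.003, 2.762]
ft_force: [0.2, 0.1, -1.2]
opening: 0.623
grip_force: 30.0
```

Request:
drive_tool:
  rows:
    - [[0,0,0.003,0,0,0,0],[0,0,0,0,0,0,0]]

```text
t: 26.78
eef_pos: [454.5, -275.1, 26.8]
tcp_rot: [3.139, 0.004, 2.762]
ft_force: [0.9, 0.2, 2.3]
opening: 0.622
grip_force: 30.0
```

Request:
drive_tool:
  rows:
    - [[0,0,0.003,0,0,0,0],[0,0,0,0,0,0,0]]

```text
t: 27.02
eef_pos: [454.5, -275.1, 26.7]
tcp_rot: [3.14, 0.004, 2.762]
ft_force: [-1.8, 3.1, 12.8]
opening: 0.625
grip_force: 30.0
```

It makes contact at the expected height (rim on the tray floor), so I'll release and retreat.

Request:
drive_tool:
  rows:
    - [[0,0,-0.001,0,0,0,0.85],[0,0,0,0,0,0,0.85],[0,0,0,0,0,0,0.85],[0,0,0,0,0,0,0.85],[0,0,0,0,0,0,0.85]]

```text
t: 27.65
eef_pos: [454.3, -275.0, 26.0]
tcp_rot: [3.139, 0.003, 2.762]
ft_force: [0.5, 0.2, -0.4]
opening: 0.847
grip_force: 0.0
```

Request:
drive_tool:
  rows:
    - [[0,0,-0.04,0,0,0,0.85],[0,0,-0.12,0,0,0,0.85],[0,0,-0.16,0,0,0,0.85],[0,0,-0.2,0,0,0,0.85],[0,0,0,0,0,0,0.85]]

```text
t: 28.28
eef_pos: [454.8, -275.9, 159.9]
tcp_rot: [3.141, 0.01, 2.762]
ft_force: [0.3, -0.5, 0.3]
opening: 0.849
grip_force: 0.0
```

```bash
python3 - <<'E'
from h import *
c=env.read_camera("scene"); im=c["color"][150:330,120:380]; cv2.imwrite("pics/i.png",cv2.resize(im,None,fx=3,fy=3,interpolation=cv2.INTER_CUBIC))
for n in("scene","wrist"):
  c=env.read_camera(n)
  for k in("cap","beaker","tip_box","reagent_bottle","refractometer"):
    for d in env.place_of(k,c)[:4]: print(n,k,round(d["score"],2),w(d["at"],c).round(1))
E
```

```text
scene cap 0.94 [ 408.9 -426.5    3.7]
scene cap 0.93 [ 451.7 -276.6    3.1]
scene cap 0.93 [482.1  94.6   0.6]
scene cap 0.69 [441.2 425.2   1.6]
scene beaker 0.83 [ 666.3 -165.4    6.1]
scene tip_box 0.73 [474.4 268.9  -2.9]
scene reagent_bottle 0.75 [6.784e+02 1.290e+02 4.000e-01]
scene refractometer 0.58 [652.3 365.4  -1. ]
wrist cap 0.63 [ 452.7 -278.6    1.9]
wrist cap 0.58 [ 412.2 -425.    -1.6]
```

View pics/i.png

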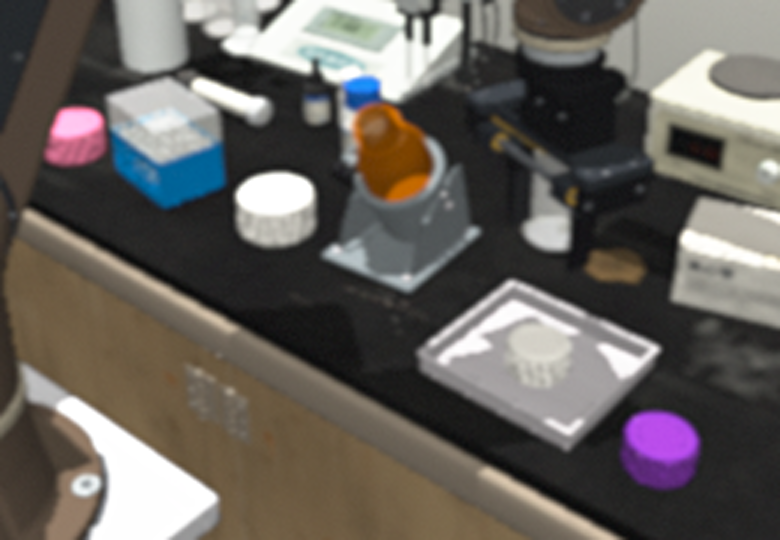

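The cap stands flat in the tray at (538,350), the bottle is open, and everything else is in place.

```bash
python3 -c "
from h import *
print(env.job_done())"
```

```text
the job is handed in; nothing more can be done
None
```

The job is handed in: the cap came off the amber bottle after about 1.4 turns and stands open side down in the steel tray. The final check showed the tip box, beaker, reagent bottle and refractometer where they started, and the robot's clock read about 28 s of the 72 s allowed.

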